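# Scoop spilled caps against the bench stop and tip them into their bin

### The arm

A 6-joint arm with a two-finger parallel gripper is mounted at the origin on the work surface; the furniture and walls round the work are solid. World frame = base frame: x ahead of the robot, y to its left, z up, the work surface at z = 0. Lengths are in m, angles in rad, forces in N, time in s.
With the tool pointing down it reaches from about 0.375 to 0.9 m from the base axis. Payload 3.1 kg.
Tool frame: the origin (TCP) lies where the fingers leave the gripper's body, on its centre line; the fingertips stand 73 mm ahead of it and the grasp point (between the pads) lies 54 mm ahead of it; z points along the fingers, y is the line along which they close (so a half turn about z gives the same grasp; the last joint's range is limited). The gripper opens to 85 mm and grips with 20 to 120 N. Pads are 22 mm wide; open, the fingers measure 114 mm over their backs; the gripper's body (76 mm by 85 mm) begins 54 mm behind the grasp point. The pads swing forward as they close: fully open they stand 13 mm farther back than shut.
Start: joints at [-1.516, 0.527, 1.433, -0, 1.181, -0.178], TCP at [0.144, -0.608, 0.304] pointing down, gripper open.
Joint ranges: [-3.08, 3.08], [-0.75, 2.2], [0.22, 2.44], [-1.43, 4.57], [0, 2.65], [-2.85, 2.85]. Speed limits (rad/s): [2.79, 2.79, 3.14, 3.14, 3.14, 3.14].

### API

Orientations are given as a unit quaternion [x, y, z, w].
In Python, from station import manip gives the robot as it stands.
- The arm moves only by the shell command python3 -m crank 'ROWS' [FORCE]. ROWS is JSON, a list of rows, each an object with "dp": the shift along the tool's x, y, z normalised to -1 to 1, where 1 is 50 cm, a list of three; "delta_rot": the turn, a rotation vector about the tool's x, y, z normalised to -1 to 1, where 1 is 2 pi rad, a list of three; "fingers": the opening, from -1 (shut) to 1 (fully open). A call has 1 to 12 rows; each row shifts and turns the commanded pose from where the row before left it, along the tool's axes as they then stand; what a row does not reach is not made up. A row lasts 1/12 s, in which the tool goes at most 41.7 mm and 7.16 degrees, less where a joint would pass 70% of its speed; a pose out of reach is approached as far as the arm can. A call with a number of a shift or a turn outside -1 to 1 is refused whole. A call with a gripper value outside its range is refused whole. The fingers move at their own pace and stop on an object; FORCE is the grip in N (left out, the last holds). Time passes only in rows, so rows that do not move let the fingers close. It gives the time, the measured TCP pose, the force, the opening and the grip force at its end, in the units of the state.
- manip.sense(): the state, without advancing time (a new reading comes with each control period).
- manip.snapshot(name): name is "side" or "top" or "wrist"; returns (picture, depth): 480x640x3 uint8, red, green, blue; 480x640 float32, m along the optical axis (not along the pixel's ray), 0 where there is no reading.
- manip.camera_model(name): a dict with "fx", "fy", "cx", "cy" (pixels), "origin" and "attitude" of the camera in the world. Camera axes: x right, y up, looking along -z (the intrinsics and any distortion apply to the point x, -y, -z); pixel columns grow to the right and rows downward; lengths in m; the calibration is good to about 2 mm. A picture is of the moment at which its call begins: read the wrist's pose just before it. camera_model takes no time and is no camera call; for the wrist camera it gives the pose at the moment of the call.
- manip.sign_off(): hands the job in; it is judged then, once.
The state is a dict: "t": time; "q": joint angles; "qd": joint speeds; "tau": joint torques, N m; "tcp_pos": TCP position; "tool_rot": TCP orientation; "force": force on the tool from outside, world axes, zero at the start; "ft_torque": the same for the moment, N m; "finger_gap": opening from 0.0 (shut) to 1.0 (fully open); "gripper_force": force on a finger pad.
Only numpy, scipy, OpenCV 4.12 (cv2) and the standard library are available. Lean on these libraries where they do the work, as an engineer would, in place of code of your own. Each camera call takes 0.05 s, during which the arm holds its last target. There are 200 camera calls.

### The job

Three small white caps have been spilled in front of the aluminium bench stop. Push the flat scoop under them against the stop, lift them clear in the scoop and tip them all into the open bin that holds the white caps (not the one with the screws); then lay the scoop back flat on the table and let go of it. Handle the caps only with the scoop, never with the fingers, and leave the glue bottle, the spring clamp and the cutters where they are.

Things in the scene. Friction and masses are not known exactly. Their poses are not given: they have to be found in the camera images.
- stop: aluminium angle screwed to the table: an upright face 200 mm long, 36 mm high and 4 mm thick, with a flat 29 mm wide foot on the side away from the caps. Origin on the table at the middle of the face; +x along the face, +y straight out of the face towards the caps and the scoop, z up. Fixed, but its place and yaw differ from start to start
- scoop: flat dark sheet-steel scoop, 0.14 kg, lying with its lip roughly towards the stop. Pan 90 mm long, 112 mm wide (108 inside), floor 2 mm thick, no front wall, side walls 18 mm high (ending 18 mm short of the lip), rear wall 26 mm high. Origin on the underside at the pan's middle; +x towards the lip (at x = +45 mm), y across, z up. Centre of mass about 28 mm behind the origin
- scoop_grip (a point): middle of the scoop's black bar handle, at x = -94, y = 0, z = 46 mm in the scoop's frame. The bar is 90 mm long, 20 mm wide (y) and 26 mm high and runs level, straight back from the pan (x = -49 to -139 mm); grip it across its 20 mm width
- scoop_lip (a point): middle of the scoop's lip edge, on its underside, at x = +45 mm in the scoop's frame. The last 14 mm of the floor slope down to this edge, which is 1.2 mm thick and lies on the table
- cap_1: small white plastic end cap, one of three: 20 mm across, 13.5 mm tall, 12 g, rounded crown up, bevelled foot (15 mm across at the bottom, full width from 3 mm up); slides on the scoop's metal once tipped 14 to 20 degrees. Origin at the centre of its underside, z up. Stands alone, 12 to 60 mm out from the stop's face, within 30 mm of the stop's middle line
- cap_2: small white plastic end cap, one of three: 20 mm across, 13.5 mm tall, 12 g, rounded crown up, bevelled foot (15 mm across at the bottom, full width from 3 mm up); slides on the scoop's metal once tipped 14 to 20 degrees. Origin at the centre of its underside, z up. Stands alone, 12 to 60 mm out from the stop's face, within 30 mm of the stop's middle line
- cap_3: small white plastic end cap, one of three: 20 mm across, 13.5 mm tall, 12 g, rounded crown up, bevelled foot (15 mm across at the bottom, full width from 3 mm up); slides on the scoop's metal once tipped 14 to 20 degrees. Origin at the centre of its underside, z up. Stands alone, 12 to 60 mm out from the stop's face, within 30 mm of the stop's middle line
- caps_bin: black open bin heaped with small white caps: 164 mm long (x), 103 mm wide (y), inside about 150 x 88 mm, side walls and rear wall (+x) 64 mm high, low front wall (-x) 33 mm. Origin at the centre of its underside; the heap is solid, about 24 mm above the table, in the front half. Fixed; changes places with the other bin from start to start
- screws_bin: the same kind of bin, filled with metal screws: not the one to use. Same size and origin, fixed
- glue: bystander: small white adhesive bottle with a blue top, 22 x 34 x 72 mm, standing; origin at the centre of its underside
- clamp: bystander: small black spring clamp, 34 x 71 x 14 mm, lying; origin at the centre of its underside
- snips: bystander: cutters with red handles, 68 x 186 x 13 mm, lying; origin at the centre of its underside
There are look-alikes about, which are no part of the job. What is shaped like the scoop but turquoise is not meant.

How it is judged:
By the outcome, as a careful person would: the job done as asked, in the order asked, and still so for the second after the job is handed in, with the robot touching nothing.
It also fails if it takes over 64 s, if anything falls off the work surface, if the arm or the gripper's body presses on something with over 40 N, if the wrist force passes 120 N, or if a joint passes its speed limit or range.

## Working session

There is one attempt and no reset: what is moved stays moved. The work goes in short steps, Python scripts to look and compute and a shell command to move; the robot and the scene stay as the last step left them, time stands still between calls to the robot, and variables do not carry over. Pictures are saved under pics/ and viewed, at most 10 in all, crops included, and the job is handed in when it is done.

```bash
mkdir -p pics; ls
cat > h.py <<'E'
import numpy as np, cv2, json
from scipy.spatial.transform import Rotation as R
from station import manip
def snap(n,f=None):
    m=manip.camera_model(n); p,d=manip.snapshot(n)
    if f: cv2.imwrite('pics/'+f,p[:,:,::-1])
    return m,p,d
def att(m):
    a=np.array(m['attitude'],float)
    return a if a.shape==(3,3) else R.from_quat(a).as_matrix()
def cloud(m,d):
    v,u=np.mgrid[0:480,0:640]
    P=np.stack([(u-m['cx'])/m['fx']*d,-(v-m['cy'])/m['fy']*d,-d],-1)
    W=P@att(m).T+np.array(m['origin']); W[d==0]=np.nan
    return W
E
python3 - <<'E'
from h import *
for n in('top','side'):
    m,p,d=snap(n,n+'0.png'); print(n,m); np.savez(n+'0.npz',p=p,W=cloud(m,d))
print(manip.sense())
E
```

```text
pics
top {'fx': 434.6969206776419, 'fy': 434.6969206776419, 'cx': 325.34921243037144, 'cy': 247.986462018019, 'origin': array([0.43311925, 0.03511047, 0.91476335]), 'attitude': array([-0.03461993,  0.04082106,  0.71157854, -0.70056483])}
side {'fx': 477.03914726411483, 'fy': 477.03914726411483, 'cx': 324.39555988477116, 'cy': 237.928349485008, 'origin': array([0.43129318, 0.81656409, 0.72021885]), 'attitude': array([-0.02770201,  0.41650656,  0.90651986, -0.06306051])}
{'t': 0.1, 'q': array([-1.51652858e+00,  5.28361226e-01,  1.43377231e+00, -3.47951647e-06,
        1.18141055e+00, -1.78522200e-01]), 'qd': array([-1.38832021e-04,  7.67363871e-06, -4.45899303e-03, -1.59821179e-03,
       -9.84747951e-04, -2.05550828e-03]), 'tau': array([-3.78713567e-04, -4.43304062e+01, -1.78586662e+01, -1.86260227e-04,
        3.86119966e-03, -1.03910540e-05]), 'tcp_pos': array([ 0.14416982, -0.60762591,  0.30303929]), 'tool_rot': array([ 9.93233199e-01,  1.16132939e-01,  5.89736180e-05, -9.73931098e-04]), 'force': array([-0.06689882, -0.09663451, -1.39019384]), 'ft_torque': array([-0.02136128,  0.01233392, -0.02866687]), 'gripper_force': 0.0, 'finger_gap': 1.00209336331561}
```

View pics/top0.png

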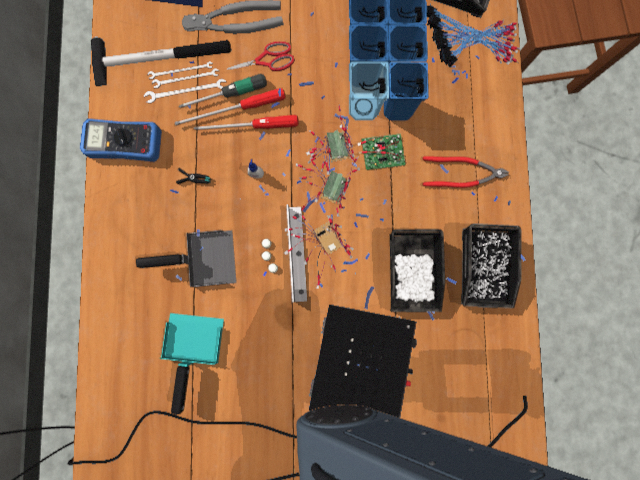

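View pics/side0.png

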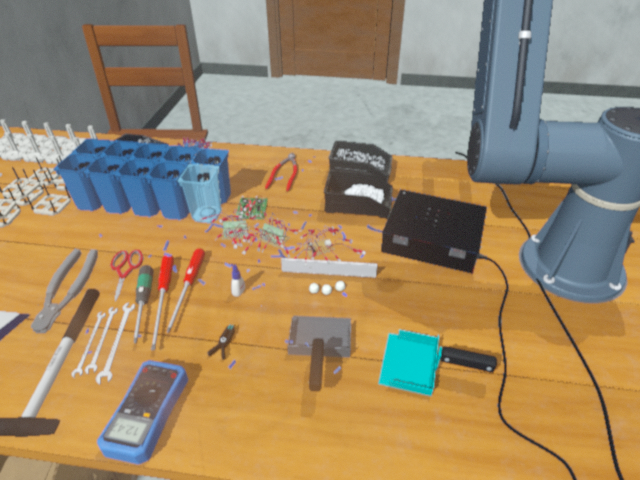

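The top view (up = +x, left = +y) shows the scoop pan at about (212,258) with its handle at (160,261). The caps are at (266,243), (266,256) and (273,268), and the stop face runs from (290,206) to (302,302). The white-caps bin is at (416,270) with its heap at the bottom, so its front is towards the robot.

Run:
```python
from h import *
z=np.load('top0.npz');p=z['p'];W=z['W'];h=W[...,2]
def pr(n,M):print(n,M.round(4).tolist())
def box(n,u0,u1,v0,v1,c):
    s=np.zeros(h.shape,bool);s[v0:v1,u0:u1]=1
    s&=c; X=W[s]; X=X[np.isfinite(X[:,0])]
    r=cv2.minAreaRect((X[:,:2]*1000).astype(np.float32)); print(n,len(X),'rect',np.round(r[0],1),np.round(r[1],1),round(r[2],1),'z',np.percentile(X[:,2],[5,50,95]).round(4)); return X
hsv=cv2.cvtColor(p,cv2.COLOR_RGB2HSV);white=(hsv[...,1]<50)&(hsv[...,2]>190)
print('table',np.nanmedian(W[300:330,240:270].reshape(-1,3),0))
for n,b in dict(c1=(258,273,236,250),c2=(258,273,250,262),c3=(266,282,262,275)).items():
    X=box(n,*b,(h>.006)); print(np.median(X,0).round(4))
box('stop',280,312,195,312,h>.025)
X=box('handle',130,192,245,275,h>.035)
box('pan',182,242,220,295,(hsv[...,1]<90)&(hsv[...,2]<150))
box('panrear+walls',182,242,220,295,h>.010)
box('bin',384,450,222,318,h>.045); box('bincorr',384,450,222,318,h>.02)
for q in [(188,236),(191,287),(234,231),(236,284),(233,258),(290,206),(302,302),(297,253),(392,231),(443,231),(391,308),(442,309),(416,309)]:pr(q,W[q[1],q[0]])
cv2.imwrite('pics/c.png',cv2.resize(p[190:330,120:460,::-1],None,fx=2.3,fy=2.3,interpolation=2))
for n,b in dict(glue=(240,270,155,185),clamp=(175,215,165,190)).items(): box(n,*b,h>.008)
```

```text
table [3.93633906e-01 1.75849893e-01 1.13975571e-04]
c1 71 rect [543.6 150.4] [17.1 19. ] 89.7 z [0.0076 0.012  0.0155]
[0.5424 0.1501 0.012 ]
c2 68 rect [517.2 150.6] [17.2 16.6] 88.0 z [0.0078 0.0121 0.0154]
[0.5169 0.1501 0.0121]
c3 71 rect [491.9 137.2] [18.7 16.9] 87.9 z [0.0074 0.012  0.0157]
[0.4917 0.1358 0.012 ]
stop 392 rect [525.2  83. ] [ 54.4 208.6] 88.8 z [0.0271 0.0361 0.0449]
handle 532 rect [506.4 354.3] [21.  93.6] 4.7 z [0.0467 0.058  0.0611]
pan 2501 rect [513.1 267.8] [111.5  97.5] 4.7 z [-0.0004  0.0024  0.0215]
panrear+walls 335 rect [516.  276.5] [117.9  78.3] 4.9 z [0.0115 0.0192 0.051 ]
bin 990 rect [ 473.3 -145.8] [120.9 172.8] 89.2 z [0.0455 0.0607 0.0664]
bincorr 2914 rect [ 473.3 -145.8] [120.9 172.8] 89.2 z [0.0243 0.0402 0.0652]
(188, 236) [0.5585, 0.3112, 0.0179]
(191, 287) [0.4533, 0.3092, -0.0023]
(234, 231) [0.5703, 0.2196, -0.0004]
(236, 284) [0.458, 0.2144, 0.0011]
(233, 258) [0.5128, 0.2212, 0.0005]
(290, 206) [0.6227, 0.1005, -0.0013]
(302, 302) [nan, nan, nan]
(297, 253) [0.5208, 0.086, 0.0055]
(392, 231) [0.5561, -0.1056, 0.0634]
(443, 231) [0.5637, -0.225, -0.0004]
(391, 308) [0.4041, -0.1034, 0.0344]
(442, 309) [0.3992, -0.2153, 0.0004]
(416, 309) [0.4013, -0.1536, 0.0346]
glue 186 rect [694.8 171.4] [29.9 19. ] 81.2 z [0.0112 0.0339 0.0703]
clamp 222 rect [685.6 304.3] [69.5 32.6] 80.0 z [0.0087 0.0121 0.0149]
```

View pics/c.png

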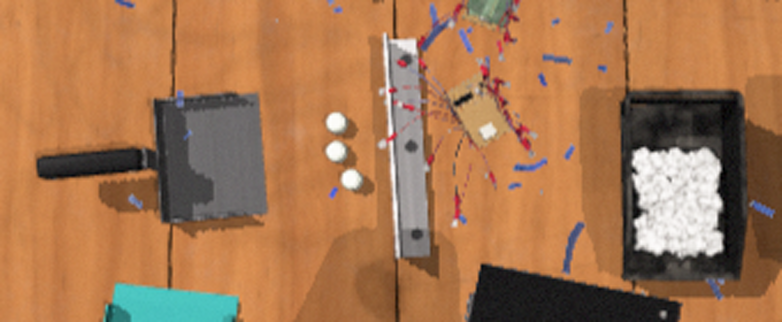

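```bash
cat >> h.py <<'E'
def onplane(m,u,v,z):
    r=np.stack([(np.asarray(u)-m['cx'])/m['fx'],-(np.asarray(v)-m['cy'])/m['fy'],-np.ones(len(u))],-1)@att(m).T
    o=np.array(m['origin']); return o+r*((z-o[2])/r[:,2])[:,None]
E
python3 - <<'E'
from h import *
z=np.load('top0.npz');p=z['p'];m=manip.camera_model('top')
g=cv2.cvtColor(p,cv2.COLOR_RGB2GRAY).astype(float)
sat=cv2.cvtColor(p,cv2.COLOR_RGB2HSV)[...,1].astype(float)
vs=np.arange(210,300);us=[]
for v in vs:
    s=sat[v,280:312]; k=np.argmax(s<60); us.append(280+k-(60-s[k])/(s[k-1]-s[k]) if k else np.nan)
us=np.array(us);ok=np.isfinite(us)
for zz in(.036,0):
    X=onplane(m,us[ok],vs[ok],zz); k=np.ones(len(X),bool)
    for _ in range(5):
        c=np.polyfit(X[k,0],X[k,1],1); e=X[:,1]-np.polyval(c,X[:,0]); k=abs(e)<.003
    print(zz,'slope deg',np.degrees(np.arctan(c[0])),'y@.523',np.polyval(c,.523),k.sum(),len(k))
print(us[::10].round(1))
# pan lip edge on z=0: dark->table
hs=[];vv=np.arange(238,282)
for v in vv:
    s=sat[v,220:250];k=np.argmax(s>100);hs.append(220+k-(s[k]-100)/(s[k]-s[k-1]))
X=onplane(m,np.array(hs),vv,0);c=np.polyfit(X[:,0],X[:,1],1);print('lip',np.degrees(np.arctan(c[0])),np.polyval(c,.515),np.abs(X[:,1]-np.polyval(c,X[:,0])).max())
E
```

```text
0.036 slope deg 3.03573812169648 y@.523 0.10125044013419761 81 90
0 slope deg 3.0357381216964754 y@.523 0.1037646993120891 81 90
[286.3 287.  284.5 288.1 291.4 289.3 290.  290.3 291.1]
lip 4.855994488784526 0.21925168757758365 0.00039011253840950944
```

```bash
python3 -m crank '[{"dp":[0.063,-0.045,0],"delta_rot":[0,0,0],"fingers":1},{"dp":[0.063,-0.045,0],"delta_rot":[0,0,0],"fingers":1},{"dp":[0.063,-0.045,0],"delta_rot":[0,0,0],"fingers":1},{"dp":[0.063,-0.045,0],"delta_rot":[0,0,0],"fingers":1},{"dp":[0.063,-0.045,0],"delta_rot":[0,0,0],"fingers":1},{"dp":[0.063,-0.045,0],"delta_rot":[0,0,0],"fingers":1},{"dp":[0.063,-0.045,0],"delta_rot":[0,0,0],"fingers":1},{"dp":[0.063,-0.045,0],"delta_rot":[0,0,0],"fingers":1},{"dp":[0.063,-0.045,0],"delta_rot":[0,0,0],"fingers":1},{"dp":[0.063,-0.045,0],"delta_rot":[0,0,0],"fingers":1},{"dp":[0.063,-0.045,0],"delta_rot":[0,0,0],"fingers":1},{"dp":[0.063,-0.045,0],"delta_rot":[0,0,0],"fingers":1}]' 90
python3 -m crank '[{"dp":[0.063,-0.045,0],"delta_rot":[0,0,0],"fingers":1},{"dp":[0.063,-0.045,0],"delta_rot":[0,0,0],"fingers":1},{"dp":[0.018,-0.072,0.013],"delta_rot":[0,0,0],"fingers":1},{"dp":[0.018,-0.072,0.013],"delta_rot":[0,0,0],"fingers":1},{"dp":[0.018,-0.072,0.013],"delta_rot":[0,0,0],"fingers":1},{"dp":[0.018,-0.072,0.013],"delta_rot":[0,0,0],"fingers":1},{"dp":[0.018,-0.072,0.013],"delta_rot":[0,0,0],"fingers":1},{"dp":[0.018,-0.072,0.013],"delta_rot":[0,0,0],"fingers":1},{"dp":[0.018,-0.072,0.013],"delta_rot":[0,0,0],"fingers":1},{"dp":[0.018,-0.072,0.013],"delta_rot":[0,0,0],"fingers":1},{"dp":[0.018,-0.072,0.013],"delta_rot":[0,0,0],"fingers":1},{"dp":[0.018,-0.072,0.013],"delta_rot":[0,0,0],"fingers":1}]'
python3 -m crank '[{"dp":[0.018,-0.072,0.013],"delta_rot":[0,0,0],"fingers":1},{"dp":[0.018,-0.072,0.013],"delta_rot":[0,0,0],"fingers":1},{"dp":[0.018,-0.072,0.013],"delta_rot":[0,0,0],"fingers":1},{"dp":[0.018,-0.072,0.013],"delta_rot":[0,0,0],"fingers":1},{"dp":[0.018,-0.072,0.013],"delta_rot":[0,0,0],"fingers":1}]'
python3 -m crank '[{"dp":[0,0,0],"delta_rot":[0,0,-0.0188],"fingers":1},{"dp":[0,0,0],"delta_rot":[0,0,-0.0188],"fingers":1},{"dp":[0,0,0],"delta_rot":[0,0,-0.0188],"fingers":1},{"dp":[0,0,0],"delta_rot":[0,0,-0.0188],"fingers":1},{"dp":[0,0,0],"delta_rot":[0,0,-0.0188],"fingers":1},{"dp":[0,0,0],"delta_rot":[0,0,-0.0188],"fingers":1},{"dp":[0,0,0],"delta_rot":[0,0,-0.0188],"fingers":1},{"dp":[0,0,0],"delta_rot":[0,0,-0.0188],"fingers":1},{"dp":[0,0,0],"delta_rot":[0,0,-0.0188],"fingers":1},{"dp":[0,0,0],"delta_rot":[0,0,-0.0188],"fingers":1},{"dp":[0,0,0],"delta_rot":[0,0,-0.0188],"fingers":1},{"dp":[0,0,0],"delta_rot":[0,0,-0.0188],"fingers":1}]'
python3 - <<'E'
from h import *
m,p,d=snap('wrist','w1.png');s=manip.sense();M=R.from_quat(s['tool_rot']).as_matrix();print(s['q'],s['tcp_pos'],M.round(4),m)
np.savez('w1.npz',p=p,W=cloud(m,d))
E
```

```text
t: 1.1
tcp_pos: [0.4505, -0.2564, 0.3037]
tool_rot: [0.993, 0.116, -0.0, -0.0]
force: [0.5, -1.0, 0.2]
finger_gap: 1.0
gripper_force: 0.0
t: 2.1
tcp_pos: [0.5047, 0.173, 0.2383]
tool_rot: [0.993, 0.116, -0.0, 0.0]
force: [-0.0, -0.2, -0.9]
finger_gap: 0.999
gripper_force: 0.0
t: 2.52
tcp_pos: [0.5068, 0.3585, 0.2056]
tool_rot: [0.993, 0.116, -0.0, 0.0]
force: [0.9, -0.5, -0.1]
finger_gap: 1.003
gripper_force: 0.0
t: 3.52
tcp_pos: [0.5071, 0.3566, 0.2059]
tool_rot: [0.676, 0.737, -0.001, -0.0]
force: [-0.1, 0.3, 0.6]
finger_gap: 0.999
gripper_force: 0.0
[4.32796923e-01 6.40819242e-01 1.53063984e+00 1.71923799e-06
 9.71220612e-01 3.43838731e-01] [0.50714895 0.35658267 0.20593186] [[-8.88e-02  9.96e-01 -1.00e-03]
 [ 9.96e-01  8.88e-02 -5.00e-04]
 [-4.00e-04 -1.00e-03 -1.00e+00]] {'fx': 367.7620541218469, 'fy': 367.7620541218469, 'cx': 321.6977604650408, 'cy': 246.01402192021925, 'origin': array([0.50158393, 0.43462462, 0.27628744]), 'attitude': array([-0.15233821, -0.00614821,  0.04246575,  0.98739654])}
```

View pics/w1.png

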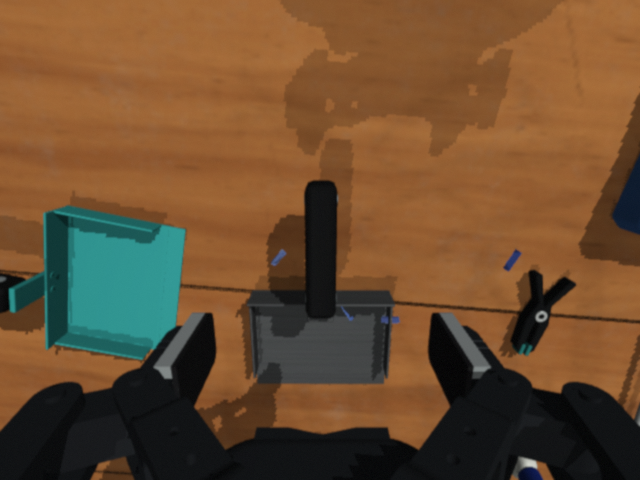

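The wrist view shows the black handle from (320,185) to (320,315), the pan below it, and the fingers straddling symmetrically. I'll locate the handle precisely from this frame.

Run:
```python
from h import *
z=np.load('w1.npz');p=z['p'];W=z['W'];h=W[...,2]
s=np.zeros(h.shape,bool);s[170:330,295:345]=1
s&=(h>.045)&(h<.075);X=W[s];print(np.percentile(X[:,2],[5,50,95]))
X=X[X[:,2]>.054]
r=cv2.minAreaRect((X[:,:2]*1000).astype(np.float32));print(r)
s=np.zeros(h.shape,bool);s[285:385,240:400]=1
s&=(h>.012)&(h<.03);Y=W[s];print(cv2.minAreaRect((Y[:,:2]*1000).astype(np.float32)))
```

```text
[0.05448976 0.05903477 0.06035074]
((507.0364685058594, 357.6756591796875), (20.00895118713379, 92.74295806884766), 4.7563958168029785)
((517.5020751953125, 275.3456726074219), (119.16259002685547, 72.71080017089844), 5.030404567718506)
```

```bash
python3 -m crank '[{"dp":[0,0,0.053],"delta_rot":[0,0,0.0009],"fingers":1},{"dp":[0,0,0.053],"delta_rot":[0,0,0],"fingers":1},{"dp":[0,0,0.053],"delta_rot":[0,0,0],"fingers":1},{"dp":[0,0,0.053],"delta_rot":[0,0,0],"fingers":1},{"dp":[0,0,0],"delta_rot":[0,0,0],"fingers":-1},{"dp":[0,0,0],"delta_rot":[0,0,0],"fingers":-1},{"dp":[0,0,0],"delta_rot":[0,0,0],"fingers":-1},{"dp":[0,0,0],"delta_rot":[0,0,0],"fingers":-1},{"dp":[0,0,0],"delta_rot":[0,0,0],"fingers":-1},{"dp":[0,0,0],"delta_rot":[0,0,0],"fingers":-1},{"dp":[0,0,0],"delta_rot":[0,0,0],"fingers":-1},{"dp":[0,0,0],"delta_rot":[0,0,0],"fingers":-1}]' 90
python3 -c "
from h import *
s=manip.sense();print(s['tcp_pos'],R.from_quat(s['tool_rot']).as_matrix().round(4),s['force'],s['gripper_force'],s['finger_gap'])"
```

```text
t: 4.57
tcp_pos: [0.5082, 0.3572, 0.1023]
tool_rot: [0.68, 0.733, 0.001, 0.001]
force: [-0.8, -1.0, 5.1]
finger_gap: 0.221
gripper_force: 87.8
[0.50820429 0.35715248 0.1022767 ] [[-7.390e-02  9.973e-01  2.600e-03]
 [ 9.973e-01  7.390e-02  1.100e-03]
 [ 9.000e-04  2.700e-03 -1.000e+00]] [-0.83485358 -0.96895605  5.13330434] 87.80325651168823 0.22059626174036112
```

```bash
python3 -m crank '[{"dp":[-0.02,-0.002,0],"delta_rot":[0,0,0.0034],"fingers":-1},{"dp":[-0.02,-0.002,0],"delta_rot":[0,0,0],"fingers":-1},{"dp":[-0.02,-0.002,0],"delta_rot":[0,0,0],"fingers":-1},{"dp":[-0.02,-0.002,0],"delta_rot":[0,0,0],"fingers":-1},{"dp":[-0.02,-0.002,0],"delta_rot":[0,0,0],"fingers":-1},{"dp":[-0.01,0,0],"delta_rot":[0,0,0],"fingers":-1},{"dp":[-0.01,0,0],"delta_rot":[0,0,0],"fingers":-1},{"dp":[-0.01,0,0],"delta_rot":[0,0,0],"fingers":-1},{"dp":[-0.01,0,0],"delta_rot":[0,0,0],"fingers":-1},{"dp":[-0.01,0,0],"delta_rot":[0,0,0],"fingers":-1},{"dp":[-0.01,0,0],"delta_rot":[0,0,0],"fingers":-1}]'
python3 -m crank '[{"dp":[-0.01,0,0],"delta_rot":[0,0,0],"fingers":-1},{"dp":[-0.01,0,0],"delta_rot":[0,0,0],"fingers":-1},{"dp":[-0.01,0,0],"delta_rot":[0,0,0],"fingers":-1},{"dp":[-0.006,0,0],"delta_rot":[0,0,0],"fingers":-1},{"dp":[-0.006,0,0],"delta_rot":[0,0,0],"fingers":-1}]'
python3 - <<'E'
from h import *
s=manip.sense();print(s['tcp_pos'],R.from_quat(s['tool_rot']).as_matrix().round(4))
m,p,d=snap('side');m2,p2,d2=snap('top')
a=cv2.resize(p[240:370,250:410],None,fx=3.2,fy=3.2,interpolation=2)
b=cv2.resize(p2[190:320,180:320],None,fx=2.8,fy=3.2,interpolation=2)
b=cv2.resize(b,(288,416));cv2.imwrite('pics/s2.png',np.hstack([a,b])[:,:,::-1])
E
```

```text
t: 5.48
tcp_pos: [0.5081, 0.2775, 0.1024]
tool_rot: [0.689, 0.725, 0.002, 0.001]
force: [-1.0, 4.0, 7.9]
finger_gap: 0.218
gripper_force: 88.2
t: 5.9
tcp_pos: [0.5092, 0.2565, 0.1024]
tool_rot: [0.689, 0.725, 0.002, 0.001]
force: [-0.4, 5.6, 9.2]
finger_gap: 0.219
gripper_force: 88.4
[0.50921487 0.25648462 0.1024178 ] [[-0.0511  0.9987  0.004 ]
 [ 0.9987  0.0511  0.0025]
 [ 0.0023  0.0041 -1.    ]]
```

View pics/s2.png

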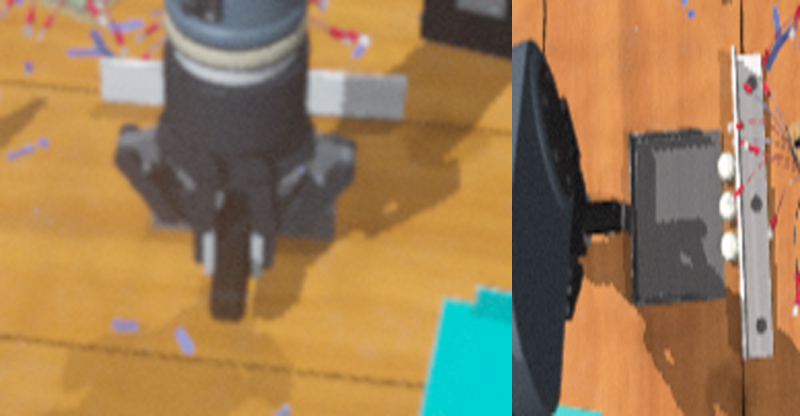

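The three caps are in a row between the lip and the stop face, clear of the scoop's ends. I'll push on slowly so the lip slides under them.

```bash
python3 -m crank '[{"dp":[-0.005,0,0],"delta_rot":[0,0,0],"fingers":-1},{"dp":[-0.005,0,0],"delta_rot":[0,0,0],"fingers":-1},{"dp":[-0.005,0,0],"delta_rot":[0,0,0],"fingers":-1}]'
python3 -m crank '[{"dp":[-0.005,0,0],"delta_rot":[0,0,0],"fingers":-1},{"dp":[-0.005,0,0],"delta_rot":[0,0,0],"fingers":-1}]'
python3 - <<'E'
from h import *
s=manip.sense();print(s['tcp_pos'])
m2,p2,d2=snap('top');cv2.imwrite('pics/t3.png',cv2.resize(p2[200:310,200:320],None,fx=5,fy=5,interpolation=2)[:,:,::-1])
E
```

```text
t: 6.25
tcp_pos: [0.5096, 0.2492, 0.1024]
tool_rot: [0.689, 0.725, 0.002, 0.001]
force: [-0.5, 3.3, 7.2]
finger_gap: 0.223
gripper_force: 88.2
t: 6.42
tcp_pos: [0.5098, 0.2441, 0.1024]
tool_rot: [0.689, 0.725, 0.002, 0.001]
force: [-0.6, 3.9, 8.1]
finger_gap: 0.216
gripper_force: 88.2
[0.50982657 0.24413178 0.10241148]
```

View pics/t3.png

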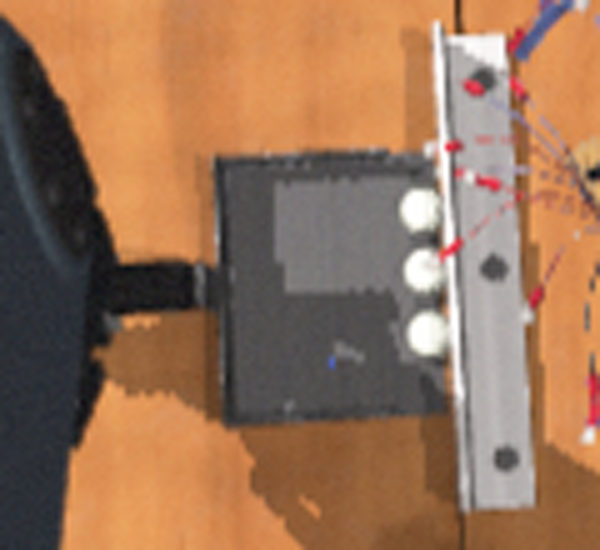

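The caps are riding on the lip, with a few millimetres left to the face. I'll go on to contact.

```bash
python3 -m crank '[{"dp":[-0.003,0,0],"delta_rot":[0,0,0],"fingers":-1},{"dp":[-0.003,0,0],"delta_rot":[0,0,0],"fingers":-1},{"dp":[0,0,0],"delta_rot":[0,0,0],"fingers":-1}]'
python3 -m crank '[{"dp":[-0.003,0,0],"delta_rot":[0,0,0],"fingers":-1},{"dp":[0,0,0],"delta_rot":[0,0,0],"fingers":-1}]'
```

```text
t: 6.72
tcp_pos: [0.51, 0.2409, 0.1024]
tool_rot: [0.689, 0.725, 0.002, 0.001]
force: [-0.3, 3.1, 8.7]
finger_gap: 0.221
gripper_force: 88.3
t: 6.88
tcp_pos: [0.5101, 0.2396, 0.1024]
tool_rot: [0.689, 0.725, 0.002, 0.001]
force: [-0.3, 2.9, 8.1]
finger_gap: 0.223
gripper_force: 88.3
```

```bash
python3 -m crank '[{"dp":[-0.002,0,0],"delta_rot":[0,0,0],"fingers":-1},{"dp":[-0.002,0,0],"delta_rot":[0,0,0],"fingers":-1},{"dp":[0,0,0],"delta_rot":[0,0,0],"fingers":-1}]'
python3 - <<'E'
from h import *
s=manip.sense();print(s['tcp_pos'])
m2,p2,d2=snap('top');cv2.imwrite('pics/t4.png',cv2.resize(p2[200:310,200:320],None,fx=5,fy=5,interpolation=2)[:,:,::-1])
E
```

```text
t: 7.13
tcp_pos: [0.51, 0.239, 0.1025]
tool_rot: [0.689, 0.725, 0.003, 0.0]
force: [-1.3, 9.6, 7.6]
finger_gap: 0.223
gripper_force: 88.2
[0.50997817 0.23901329 0.10250341]
```

View pics/t4.png

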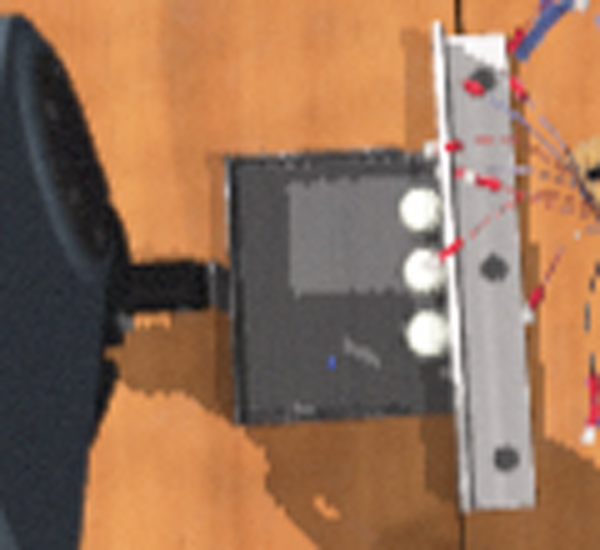

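Contact confirmed: 9.6 N, with the lip flush on the face. Next I'll tilt the nose up so the caps slide into the pan, then lift.

```bash
python3 -m crank '[{"dp":[0.0115,0,0],"delta_rot":[0,-0.00694,0],"fingers":-1},{"dp":[0.0081,0,0],"delta_rot":[0,-0.00694,0],"fingers":-1},{"dp":[0.0075,0,0],"delta_rot":[0,-0.00694,0],"fingers":-1},{"dp":[0.0069,0,0],"delta_rot":[0,-0.00694,0],"fingers":-1},{"dp":[0.0063,0,0],"delta_rot":[0,-0.00694,0],"fingers":-1},{"dp":[0.0057,0,0],"delta_rot":[0,-0.00694,0],"fingers":-1}]' 110
python3 -m crank '[{"dp":[0.0047,0,0],"delta_rot":[0,-0.00694,0],"fingers":-1},{"dp":[0.0047,0,0],"delta_rot":[0,-0.00694,0],"fingers":-1},{"dp":[0.0047,0,0],"delta_rot":[0,-0.00694,0],"fingers":-1},{"dp":[0.0047,0,0],"delta_rot":[0,-0.00694,0],"fingers":-1},{"dp":[0,0,0],"delta_rot":[0,0,0],"fingers":-1},{"dp":[0,0,0],"delta_rot":[0,0,0],"fingers":-1}]'
python3 - <<'E'
from h import *
s=manip.sense();print(s['tcp_pos'],R.from_quat(s['tool_rot']).as_matrix().round(4),s['q'])
m2,p2,d2=snap('top');m,p,d=snap('side')
cv2.imwrite('pics/t5.png',np.hstack([cv2.resize(p2[200:310,190:320],(500,420),interpolation=2),cv2.resize(p[230:350,260:345],(298,420),interpolation=2)])[:,:,::-1])
E
```

```text
t: 7.68
tcp_pos: [0.508, 0.2608, 0.0984]
tool_rot: [0.683, 0.719, -0.089, 0.095]
force: [-0.8, 2.4, -3.9]
finger_gap: 0.216
gripper_force: 107.5
t: 8.18
tcp_pos: [0.5071, 0.2689, 0.095]
tool_rot: [0.672, 0.709, -0.148, 0.156]
force: [-0.0, 0.7, -0.9]
finger_gap: 0.215
gripper_force: 107.7
[0.50709878 0.26886299 0.09504522] [[-0.0483  0.9986  0.0224]
 [ 0.9058  0.0532 -0.4205]
 [-0.421  -0.     -0.907 ]] [ 0.44598404  0.83723437  1.58347303 -0.49546076  0.95818966  0.72972392]
```

View pics/t5.png

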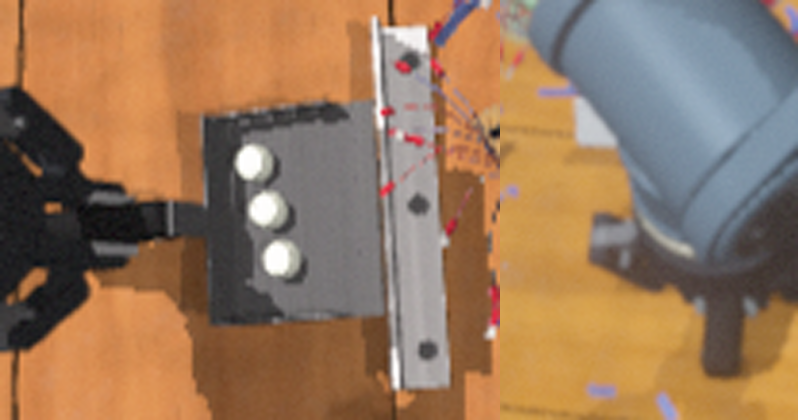

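All three caps have slid well back in the tilted pan. Before planning the carry I'll check the black box and the bin extents, then lift.

```bash
python3 -m crank '[{"dp":[-0.0143,0,-0.0308],"delta_rot":[0,0,0],"fingers":-1},{"dp":[-0.0143,0,-0.0308],"delta_rot":[0,0,0],"fingers":-1},{"dp":[-0.0143,0,-0.0308],"delta_rot":[0,0,0],"fingers":-1},{"dp":[-0.0143,0,-0.0308],"delta_rot":[0,0,0],"fingers":-1},{"dp":[-0.0143,0,-0.0308],"delta_rot":[0,0,0],"fingers":-1},{"dp":[-0.0143,0,-0.0308],"delta_rot":[0,0,0],"fingers":-1},{"dp":[-0.0143,0,-0.0308],"delta_rot":[0,0,0],"fingers":-1}]'
python3 - <<'E'
from h import *
W=np.load('top0.npz')['W'];h=W[...,2]
s=(h>.03)&(W[...,0]>.2)&(W[...,0]<.7)&(W[...,1]>-.28)&(W[...,1]<.08)
for n,b in dict(box=(.25,.42,-.1,.08),bins=(.35,.62,-.3,-.09)).items():
    k=s&(W[...,0]>b[0])&(W[...,0]<b[1])&(W[...,1]>b[2])&(W[...,1]<b[3]);X=W[k];print(n,len(X),np.percentile(X,[1,50,99],axis=0).round(3).tolist())
for x in(.45,.5,.54):
    k=(abs(W[...,0]-x)<.006)&(h>.055)&(W[...,1]<-.08)&(W[...,1]>-.3);print(x,np.sort(W[k][:,1]).round(3).tolist())
s=manip.sense();print(s['tcp_pos'],R.from_quat(s['tool_rot']).as_matrix().round(4))
E
```

```text
t: 8.87
tcp_pos: [0.5071, 0.2677, 0.2152]
tool_rot: [0.673, 0.708, -0.149, 0.156]
force: [0.1, 0.9, -2.4]
finger_gap: 0.216
gripper_force: 107.7
box 14036 [[0.251, -0.098, 0.063], [0.269, -0.03, 0.306], [0.402, 0.06, 0.504]]
bins 3797 [[0.353, -0.279, 0.03], [0.468, -0.164, 0.044], [0.564, -0.093, 0.068]]
0.45 [-0.257, -0.257, -0.256, -0.255, -0.255, -0.255, -0.255, -0.255, -0.254, -0.254, -0.254, -0.253, -0.253, -0.253, -0.251, -0.251, -0.205, -0.204, -0.204, -0.204, -0.204, -0.204, -0.204, -0.203, -0.203, -0.202, -0.202, -0.202, -0.202, -0.201, -0.201, -0.201, -0.201, -0.201, -0.201, -0.2, -0.2, -0.106, -0.106, -0.106, -0.106, -0.106, -0.105, -0.105, -0.104, -0.104, -0.104, -0.104, -0.104, -0.103, -0.103, -0.103, -0.103, -0.103, -0.102]
0.5 [-0.26, -0.26, -0.26, -0.259, -0.259, -0.259, -0.258, -0.258, -0.257, -0.257, -0.257, -0.257, -0.257, -0.256, -0.256, -0.255, -0.255, -0.255, -0.255, -0.255, -0.206, -0.206, -0.206, -0.206, -0.206, -0.205, -0.204, -0.204, -0.204, -0.204, -0.204, -0.204, -0.203, -0.203, -0.203, -0.202, -0.202, -0.202, -0.202, -0.202, -0.202, -0.201, -0.201, -0.108, -0.108, -0.108, -0.108, -0.108, -0.107, -0.106, -0.105, -0.105, -0.105, -0.105, -0.105, -0.105, -0.104, -0.104, -0.104, -0.104, -0.104]
0.54 [-0.291, -0.262, -0.261, -0.261, -0.261, -0.261, -0.261, -0.26, -0.259, -0.259, -0.259, -0.259, -0.258, -0.258, -0.257, -0.257, -0.257, -0.257, -0.257, -0.207, -0.207, -0.206, -0.206, -0.206, -0.205, -0.204, -0.204, -0.204, -0.204, -0.204, -0.203, -0.203, -0.202, -0.202, -0.202, -0.202, -0.202, -0.202, -0.202, -0.109, -0.109, -0.109, -0.109, -0.109, -0.107, -0.107, -0.107, -0.107, -0.107, -0.106, -0.105, -0.105, -0.105, -0.105, -0.105, -0.105, -0.105]
[0.50711705 0.26767651 0.21519004] [[-4.650e-02  9.987e-01  2.140e-02]
 [ 9.056e-01  5.120e-02 -4.209e-01]
 [-4.215e-01 -2.000e-04 -9.068e-01]]
```

```bash
python3 -m crank '[{"dp":[-0.0295,-0.0077,0.0299],"delta_rot":[0,0,0],"fingers":-1},{"dp":[-0.0295,-0.0077,0.0299],"delta_rot":[0,0,0],"fingers":-1},{"dp":[-0.0295,-0.0077,0.0299],"delta_rot":[0,0,0],"fingers":-1},{"dp":[-0.0295,-0.0077,0.0299],"delta_rot":[0,0,0],"fingers":-1},{"dp":[-0.0295,-0.0077,0.0299],"delta_rot":[0,0,0],"fingers":-1},{"dp":[-0.0295,-0.0077,0.0299],"delta_rot":[0,0,0],"fingers":-1},{"dp":[-0.0295,-0.0077,0.0299],"delta_rot":[0,0,0],"fingers":-1},{"dp":[-0.0295,-0.0077,0.0299],"delta_rot":[0,0,0],"fingers":-1},{"dp":[-0.0295,-0.0077,0.0299],"delta_rot":[0,0,0],"fingers":-1},{"dp":[-0.0295,-0.0077,0.0299],"delta_rot":[0,0,0],"fingers":-1},{"dp":[-0.0295,-0.0077,0.0299],"delta_rot":[0,0,0],"fingers":-1},{"dp":[-0.0295,-0.0077,0.0299],"delta_rot":[0,0,0],"fingers":-1}]'
python3 -m crank '[{"dp":[0,0,0],"delta_rot":[0,0,0],"fingers":-1},{"dp":[0,0,0],"delta_rot":[0,0,0],"fingers":-1}]'
python3 - <<'E'
from h import *
s=manip.sense();M=R.from_quat(s['tool_rot']).as_matrix();print(s['tcp_pos'],'lip',s['tcp_pos']+M@[-.139,0,.1],s['q'])
m2,p2,d2=snap('top');cv2.imwrite('pics/t6.png',cv2.resize(p2[190:350,250:480],None,fx=3.3,fy=3.3,interpolation=2)[:,:,::-1])
E
```

```text
t: 9.87
tcp_pos: [0.4733, 0.0288, 0.1264]
tool_rot: [0.673, 0.708, -0.148, 0.157]
force: [0.3, -0.3, -2.4]
finger_gap: 0.216
gripper_force: 107.7
t: 10.03
tcp_pos: [0.4731, 0.0289, 0.1263]
tool_rot: [0.673, 0.707, -0.149, 0.156]
force: [0.3, -0.4, -1.5]
finger_gap: 0.217
gripper_force: 107.8
[0.47311347 0.02888795 0.12627978] lip [ 0.48138083 -0.13911607  0.09422827] [ 0.02613833  0.69415853  1.92782698 -0.76165462  0.65725931  0.62115358]
```

View pics/t6.png

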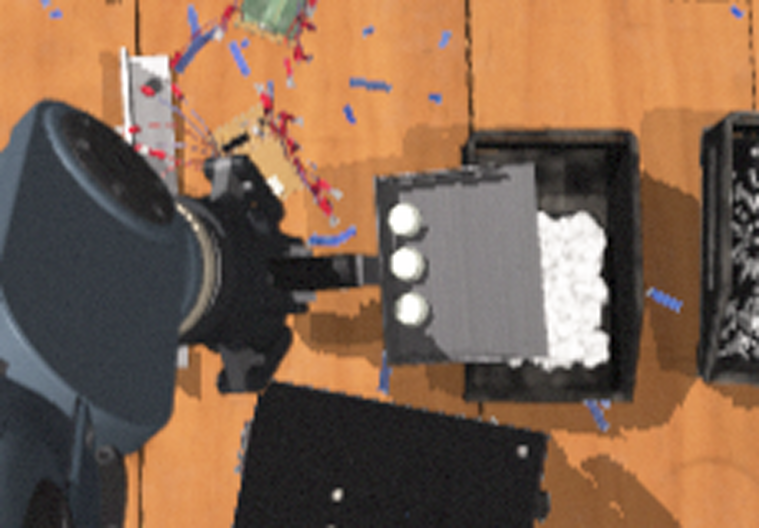

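The scoop's lip sits over the caps bin with all three caps at the rear wall. I'll turn it about the lip to roughly level.

```bash
python3 -m crank '[{"dp":[-0.009,0,-0.0119],"delta_rot":[0,0.00694,0],"fingers":-1},{"dp":[-0.009,0,-0.0119],"delta_rot":[0,0.00694,0],"fingers":-1},{"dp":[-0.009,0,-0.0119],"delta_rot":[0,0.00694,0],"fingers":-1},{"dp":[-0.009,0,-0.0119],"delta_rot":[0,0.00694,0],"fingers":-1},{"dp":[-0.009,0,-0.0119],"delta_rot":[0,0.00694,0],"fingers":-1},{"dp":[-0.009,0,-0.0119],"delta_rot":[0,0.00694,0],"fingers":-1},{"dp":[-0.009,0,-0.0119],"delta_rot":[0,0.00694,0],"fingers":-1},{"dp":[-0.009,0,-0.0119],"delta_rot":[0,0.00694,0],"fingers":-1},{"dp":[-0.009,0,-0.0119],"delta_rot":[0,0.00694,0],"fingers":-1},{"dp":[-0.009,0,-0.0119],"delta_rot":[0,0.00694,0],"fingers":-1},{"dp":[-0.009,0,-0.0119],"delta_rot":[0,0.00694,0],"fingers":-1},{"dp":[-0.009,0,-0.0119],"delta_rot":[0,0.00694,0],"fingers":-1}]'
python3 - <<'E'
from h import *
s=manip.sense();M=R.from_quat(s['tool_rot']).as_matrix();print(s['tcp_pos'],'lip',s['tcp_pos']+M@[-.139,0,.1],s['q'],M.round(3))
E
```

```text
t: 11.08
tcp_pos: [0.4759, -0.0076, 0.2071]
tool_rot: [0.687, 0.725, 0.031, -0.032]
force: [0.2, -0.7, -1.0]
finger_gap: 0.213
gripper_force: 107.7
[ 0.47588366 -0.00761978  0.20713294] lip [ 0.48318154 -0.13694263  0.09513588] [-0.29253274  0.49063654  1.89080445  0.11897234  0.79234594 -0.43227563] [[-0.055  0.999 -0.003]
 [ 0.995  0.055  0.089]
 [ 0.089  0.002 -0.996]]
```

```bash
python3 -m crank '[{"dp":[-0.01,0,-0.0079],"delta_rot":[0,0.00694,0],"fingers":-1},{"dp":[-0.01,0,-0.0079],"delta_rot":[0,0.00694,0],"fingers":-1},{"dp":[-0.01,0,-0.0079],"delta_rot":[0,0.00694,0],"fingers":-1},{"dp":[-0.01,0,-0.0079],"delta_rot":[0,0.00694,0],"fingers":-1},{"dp":[-0.01,0,-0.0079],"delta_rot":[0,0.00694,0],"fingers":-1},{"dp":[-0.01,0,-0.0079],"delta_rot":[0,0.00694,0],"fingers":-1},{"dp":[-0.0128,0,-0.0048],"delta_rot":[0,0.00694,0],"fingers":-1},{"dp":[-0.0128,0,-0.0048],"delta_rot":[0,0.00694,0],"fingers":-1},{"dp":[-0.0128,0,-0.0048],"delta_rot":[0,0.00694,0],"fingers":-1},{"dp":[-0.0128,0,-0.0048],"delta_rot":[0,0.00694,0],"fingers":-1},{"dp":[-0.0128,0,-0.0048],"delta_rot":[0,0.00694,0],"fingers":-1},{"dp":[-0.0128,0,-0.0048],"delta_rot":[0,0.00694,0],"fingers":-1}]'
python3 -m crank '[{"dp":[-0.009,0,-0.0119],"delta_rot":[0,0.00694,0],"fingers":-1},{"dp":[-0.009,0,-0.0119],"delta_rot":[0,0.00694,0],"fingers":-1},{"dp":[-0.009,0,-0.0119],"delta_rot":[0,0.00694,0],"fingers":-1},{"dp":[-0.009,0,-0.0119],"delta_rot":[0,0.00694,0],"fingers":-1},{"dp":[0,0,0],"delta_rot":[0,0,0],"fingers":-1},{"dp":[0,0,0],"delta_rot":[0,0,0],"fingers":-1},{"dp":[0,0,0],"delta_rot":[0,0,0],"fingers":-1},{"dp":[0,0,0],"delta_rot":[0,0,0],"fingers":-1}]'
python3 - <<'E'
from h import *
s=manip.sense();M=R.from_quat(s['tool_rot']).as_matrix();print(s['tcp_pos'],'lip',s['tcp_pos']+M@[-.139,0,.1],s['q'],M.round(3))
m2,p2,d2=snap('top');m,p,d=snap('side')
cv2.imwrite('pics/t7.png',np.hstack([cv2.resize(p2[200:340,330:540],(480,320),interpolation=2),cv2.resize(p[110:250,290:430],(320,320),interpolation=2)])[:,:,::-1])
E
```

```text
t: 12.08
tcp_pos: [0.4801, -0.0827, 0.22]
tool_rot: [0.655, 0.693, 0.208, -0.218]
force: [-0.9, 0.3, -0.5]
finger_gap: 0.215
gripper_force: 107.9
t: 12.75
tcp_pos: [0.4809, -0.1108, 0.2269]
tool_rot: [0.636, 0.671, 0.263, -0.277]
force: [-0.3, 0.0, -1.4]
finger_gap: 0.211
gripper_force: 107.9
[ 0.48088498 -0.11078046  0.2269101 ] lip [ 0.48242508 -0.13851985  0.05794515] [-0.70242933  0.6440933   1.71810273  0.54768561  1.40707427 -1.02637713] [[-0.038  0.999 -0.038]
 [ 0.707  0.054  0.705]
 [ 0.706  0.    -0.708]]
```

View pics/t7.png

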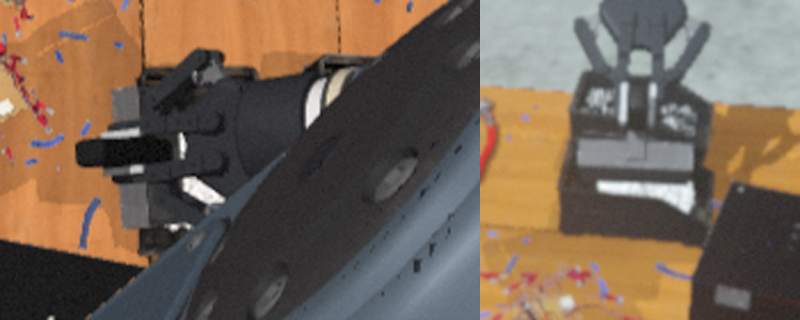

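The scoop is tipped 45° into the caps bin with its lip inside the walls. I've used my ten pictures, so from here I check numerically. I'll raise and level the scoop, then confirm it is empty.

```bash
python3 -m crank '[{"dp":[0.0176,0,-0.0177],"delta_rot":[0,0,0],"fingers":-1},{"dp":[0.0176,0,-0.0177],"delta_rot":[0,0,0],"fingers":-1},{"dp":[0.0176,0,-0.0177],"delta_rot":[0,0,0],"fingers":-1},{"dp":[0.0176,0,-0.0177],"delta_rot":[0,0,0],"fingers":-1},{"dp":[0.0164,0,0.025],"delta_rot":[0,-0.01389,0],"fingers":-1},{"dp":[0.0164,0,0.025],"delta_rot":[0,-0.01389,0],"fingers":-1},{"dp":[0.0164,0,0.025],"delta_rot":[0,-0.01389,0],"fingers":-1},{"dp":[0.0164,0,0.025],"delta_rot":[0,-0.01389,0],"fingers":-1},{"dp":[0.0164,0,0.025],"delta_rot":[0,-0.01389,0],"fingers":-1},{"dp":[0.0164,0,0.025],"delta_rot":[0,-0.01389,0],"fingers":-1},{"dp":[0.0164,0,0.025],"delta_rot":[0,-0.01389,0],"fingers":-1},{"dp":[0.0164,0,0.025],"delta_rot":[0,-0.01389,0],"fingers":-1}]'
python3 -m crank '[{"dp":[0.0164,0,0.025],"delta_rot":[0,-0.01389,0],"fingers":-1},{"dp":[0,0,0],"delta_rot":[0,0,0],"fingers":-1}]'
python3 - <<'E'
from h import *
s=manip.sense();M=R.from_quat(s['tool_rot']).as_matrix();T=s['tcp_pos'];print(T,'lip',T+M@[-.139,0,.1],s['q'],M.round(3))
m,p,d=snap('top');W=cloud(m,d);np.savez('t8.npz',p=p,W=W)
L=(W-T)@M; a=-L[...,0];  # forward of tcp
pan=(a>.05)&(a<.14)&(abs(L[...,1])<.056)&(abs(L[...,2]-.095)<.03)
white=p.min(-1)>150
print('pan px',pan.sum(),'white',(pan&white).sum(),'>8mm',(pan&(L[...,2]<.09)&(abs(L[...,1])<.048)&(a>.06)).sum())
E
```

```text
t: 13.85
tcp_pos: [0.4759, -0.0092, 0.2207]
tool_rot: [0.688, 0.724, 0.03, -0.029]
force: [0.3, 0.2, -1.4]
finger_gap: 0.214
gripper_force: 107.9
t: 14.02
tcp_pos: [0.4731, 0.0028, 0.2072]
tool_rot: [0.687, 0.727, -0.002, -0.001]
force: [-0.6, 0.9, -1.5]
finger_gap: 0.217
gripper_force: 107.9
[0.47305478 0.00279587 0.20724946] lip [ 0.48050117 -0.13605852  0.10732445] [-0.23018637  0.48539645  1.89838102 -0.00223949  0.76116954 -0.28476428] [[-0.056  0.998 -0.004]
 [ 0.998  0.056 -0.001]
 [-0.001 -0.004 -1.   ]]
pan px 244 white 20 >8mm 0
```

```bash
python3 -m crank '[{"dp":[0.0655,0.0107,0.01],"delta_rot":[0,0,0],"fingers":-1},{"dp":[0.0655,0.0107,0.01],"delta_rot":[0,0,0],"fingers":-1},{"dp":[0.0655,0.0107,0.01],"delta_rot":[0,0,0],"fingers":-1},{"dp":[0.0655,0.0107,0.01],"delta_rot":[0,0,0],"fingers":-1},{"dp":[0.0655,0.0107,0.01],"delta_rot":[0,0,0],"fingers":-1},{"dp":[0.0655,0.0107,0.01],"delta_rot":[0,0,0],"fingers":-1},{"dp":[0.0655,0.0107,0.01],"delta_rot":[0,0,0],"fingers":-1},{"dp":[0.0655,0.0107,0.01],"delta_rot":[0,0,0],"fingers":-1},{"dp":[0.0655,0.0107,0.01],"delta_rot":[0,0,0],"fingers":-1},{"dp":[0.0655,0.0107,0.01],"delta_rot":[0,0,0],"fingers":-1},{"dp":[0,0,0],"delta_rot":[0,0,0],"fingers":-1}]'
python3 - <<'E'
from h import *
s=manip.sense();M=R.from_quat(s['tool_rot']).as_matrix();T=s['tcp_pos'];print(T,'lip',T+M@[-.139,0,.1],M.round(3))
m,p,d=snap('top');W=cloud(m,d)
L=(W-T)@M; a=-L[...,0]
pan=(a>.05)&(a<.14)&(abs(L[...,1])<.056)&(abs(L[...,2]-.095)<.03)
white=(p.min(-1)>150)
print('pan px',pan.sum(),'white',(pan&white).sum(),'pan z pct',np.percentile(L[pan][:,2],[2,10,50,90]))
# bin: new material vs start
z=np.load('top0.npz');W0=z['W'];p0=z['p']
b=np.zeros(pan.shape,bool);b[225:315,388:448]=1
dz=W[...,2]-W0[...,2]; w=b&white
n,lab,st,c=cv2.connectedComponentsWithStats((b&(dz>.005)).astype(np.uint8))
for i in range(1,n):
    if st[i,4]>8:
        k=lab==i;print('blob',st[i,4],np.nanmedian(W[k],0).round(3),'before z',np.nanmedian(W0[k][:,2]).round(3),'white',white[k].mean())
# screws bin & surroundings, changes outside
o=np.zeros(pan.shape,bool);o[195:330,300:530]=1;o&=~b
n,lab,st,c=cv2.connectedComponentsWithStats((o&(abs(dz)>.006)).astype(np.uint8))
for i in range(1,n):
    if st[i,4]>25:print('other',st[i],np.nanmedian(W[lab==i],0).round(3),np.nanmedian(dz[lab==i]))
print('white px bin before/after',(b&(p0.min(-1)>150)).sum(),w.sum())
E
```

```text
t: 14.98
tcp_pos: [0.5135, 0.334, 0.1582]
tool_rot: [0.688, 0.726, 0.003, -0.0]
force: [0.9, 0.6, -1.2]
finger_gap: 0.213
gripper_force: 107.9
[0.51353705 0.33398495 0.15817005] lip [0.5215051  0.19570477 0.05749184] [[-0.055  0.999  0.004]
 [ 0.998  0.055  0.005]
 [ 0.005  0.004 -1.   ]]
pan px 2745 white 0 pan z pct [0.0810972  0.0962104  0.10017365 0.10220661]
blob 59 [ 0.517 -0.188  0.021] before z 0.009 white 0.7796610169491526
blob 48 [ 0.491 -0.191  0.038] before z 0.02 white 0.8541666666666666
blob 42 [ 0.463 -0.192  0.037] before z 0.015 white 0.8333333333333334
white px bin before/after 1577 1692
```

The pan is empty, and three new white blobs lie inside the caps bin. Next I lay the scoop down at its original spot.

```bash
python3 -m crank '[{"dp":[0.01,0,0.0214],"delta_rot":[0,0,0],"fingers":-1},{"dp":[0.01,0,0.0214],"delta_rot":[0,0,0],"fingers":-1},{"dp":[0.01,0,0.0214],"delta_rot":[0,0,0],"fingers":-1},{"dp":[0,0,0.0214],"delta_rot":[0,0,0],"fingers":-1},{"dp":[0,0,0.0214],"delta_rot":[0,0,0],"fingers":-1},{"dp":[0,0,0],"delta_rot":[0,0,0],"fingers":-1},{"dp":[0,0,0],"delta_rot":[0,0,0],"fingers":-1}]'
python3 -m crank '[{"dp":[0,0,0.002],"delta_rot":[0,0,0],"fingers":-1},{"dp":[0,0,0.002],"delta_rot":[0,0,0],"fingers":-1},{"dp":[0,0,0],"delta_rot":[0,0,0],"fingers":-1}]'
```

```text
t: 15.62
tcp_pos: [0.5103, 0.3435, 0.1024]
tool_rot: [0.689, 0.725, -0.001, -0.0]
force: [-0.0, 0.4, -0.6]
finger_gap: 0.213
gripper_force: 108.6
t: 15.87
tcp_pos: [0.5106, 0.344, 0.1016]
tool_rot: [0.688, 0.725, -0.0, 0.0]
force: [-0.4, -0.1, -0.4]
finger_gap: 0.214
gripper_force: 108.6
```

```bash
python3 -m crank '[{"dp":[0,0,0.002],"delta_rot":[0,0,0],"fingers":-1},{"dp":[0,0,0],"delta_rot":[0,0,0],"fingers":-1}]'
python3 -m crank '[{"dp":[0,0,0.001],"delta_rot":[0,0,0],"fingers":-1},{"dp":[0,0,0],"delta_rot":[0,0,0],"fingers":-1}]'
```

```text
t: 16.03
tcp_pos: [0.5106, 0.3442, 0.1013]
tool_rot: [0.688, 0.725, -0.0, 0.0]
force: [-1.1, -0.4, 3.1]
finger_gap: 0.215
gripper_force: 109.2
t: 16.2
tcp_pos: [0.5107, 0.3443, 0.1012]
tool_rot: [0.688, 0.725, -0.0, 0.0]
force: [-1.8, -0.8, 6.3]
finger_gap: 0.214
gripper_force: 109.7
```

Contact with the table. I'll release, then rise straight up, holding while the fingers open.

```bash
python3 -m crank '[{"dp":[0,0,0],"delta_rot":[0,0,0],"fingers":1},{"dp":[0,0,0],"delta_rot":[0,0,0],"fingers":1},{"dp":[0,0,0],"delta_rot":[0,0,0],"fingers":1},{"dp":[0,0,0],"delta_rot":[0,0,0],"fingers":1},{"dp":[0,0,0],"delta_rot":[0,0,0],"fingers":1},{"dp":[0,0,0],"delta_rot":[0,0,0],"fingers":1},{"dp":[0,0,-0.02],"delta_rot":[0,0,0],"fingers":1},{"dp":[0,0,-0.04],"delta_rot":[0,0,0],"fingers":1},{"dp":[0,0,-0.06],"delta_rot":[0,0,0],"fingers":1},{"dp":[0,0,-0.06],"delta_rot":[0,0,0],"fingers":1},{"dp":[0,0,-0.06],"delta_rot":[0,0,0],"fingers":1},{"dp":[0,0,0],"delta_rot":[0,0,0],"fingers":1}]'
python3 - <<'E'
from h import *
m,p,d=snap('wrist');W=cloud(m,d);h=W[...,2]
ok=(p.max(-1)<140)&(W[...,0]>.44)&(W[...,0]<.59)&(W[...,1]>.17)&(W[...,1]<.41)
hd=ok&(h>.045)&(h<.07);X=W[hd];print('handle',len(X),cv2.minAreaRect((X[:,:2]*1000).astype(np.float32)),np.percentile(X[:,2],[5,50,95]).round(4))
m2,p2,d2=snap('top');V=cloud(m2,d2);hs=cv2.cvtColor(p2,cv2.COLOR_RGB2HSV)
k=(hs[...,1]<90)&(hs[...,2]<150)&(V[...,0]>.46)&(V[...,0]<.57)&(V[...,1]>.2)&(V[...,1]<.29)&(V[...,2]<.01)
Y=V[k];A=np.c_[Y[:,:2],np.ones(len(Y))];c=np.linalg.lstsq(A,Y[:,2],rcond=None)[0];print('floor',len(Y),np.median(Y,0),'slopes deg',np.degrees(c[:2]))
V0=np.load('top0.npz')['W']
for n,b in dict(glue=(240,270,155,185),clamp=(175,215,165,190),snips=(420,512,150,190)).items():
    s=np.s_[b[2]:b[3],b[0]:b[1]];print(n,(abs(V[s]-V0[s])[...,2]>.008).sum())
print(manip.sense()['force'])
E
```

```text
t: 17.2
tcp_pos: [0.5136, 0.3458, 0.2273]
tool_rot: [0.688, 0.725, 0.006, 0.003]
force: [0.7, 0.2, 0.8]
finger_gap: 1.001
gripper_force: 0.0
handle 3673 ((511.55633544921875, 343.0647888183594), (20.537782669067383, 94.43079376220703), 2.659153461456299) [0.0544 0.059  0.0604]
floor 2071 [0.51466459 0.2476105  0.00219834] slopes deg [0.06512673 0.3365484 ]
glue 0
clamp 1
snips 1
[-0.35832526 -0.69401486 -0.31739459]
```

The scoop lies flat (handle top at 59 mm, floor level), the bystanders are unmoved and the gripper is clear.

```bash
python3 -c "
from station import manip
print(manip.sign_off())"
```

```text
the job is handed in; nothing more can be done
None
```

I scooped up all three caps and tipped them into the white-caps bin, then laid the scoop flat on the table and let go; the glue, clamp and cutters were not moved, and the job was handed in at about 17 s on the robot's clock.

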